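# Find and release the latched mode key

### The arm

A 7-joint arm with a two-finger parallel gripper is mounted at the origin on a cart in front of the work surface, level with it; the furniture and walls round the work are solid. World frame = base frame: x ahead of the robot, y to its left, z up, the work surface at z = 0. Lengths are in mm, angles in rad, forces in N, time in s.
With the tool pointing down it reaches from about 425 to 925 mm from the base axis. Payload 6.8 kg.
Tool frame: the origin (TCP) lies at the very end of the fingers, on their centre line; the grasp point (between the pads) lies ctrl.grasp_offset behind it (ctrl.grasp_offset is the distance from the TCP to the grasp point, in mm); x points along the fingers, y is the direction in which the jaws open and shut, and the axes are right-handed (so a half turn about x gives the same grasp; the last joint's range is limited). The gripper opens to 85 mm and grips with 20 to 120 N. Pads are 22 mm wide; open, the fingers measure 114 mm over their backs; the gripper's body (76 mm by 85 mm) begins 54 mm behind the grasp point. The pads swing forward as they close: fully open they stand 13 mm farther back than shut.
Start: joints at [1.093, 0.477, 0.022, 1.555, -0.011, 1.109, -0.083], TCP at [243.974, -629.384, 231.308] pointing down, gripper open.
Joint ranges: [-2.96, 2.96], [-0.34, 2.1], [-1.41, 1.46], [0.24, 2.44], [-1.37, 4.51], [0.17, 1.92], [-2.96, 2.96]. Speed limits (rad/s): [2.39, 2.39, 3.14, 3.14, 3.14, 3.14, 3.14].

### API

Orientations are given as a rotation vector (axis times angle).
In Python, from station import monitor, read_camera, camera_params, ctrl gives the robot as it stands.
- The arm moves only by the tool jog_arm, never from a script. Its argument "deltas" is a list of rows, each a list of 2 entries, a list of its own where there are three numbers: the shift along the tool's x, y, z in cm, then the turn about the tool's x in rad. A call has exactly 5 rows; each row is the pose to reach, as a shift and turn from the pose commanded when the call began, along the tool's axes at that moment; what a row does not reach only later rows make up. A row lasts 1/12 s, in which the tool goes at most 41.7 mm and 7.16 degrees, less where a joint would pass 70% of its speed; a pose out of reach is approached as far as the arm can. A call with a gripper value outside its range is refused whole. "jaw" is the finger opening in cm, from 0 to 8.54, set as the call begins (left out, the last holds). The fingers move at their own pace and stop on an object; "newtons" is the grip in N (left out, the last holds). Time passes only in rows, so rows that repeat a pose let the fingers close, or fill a call up. It gives the time, the measured TCP pose, the force and the opening at its end, in the units of the state.
- monitor.get_state(): the state, without advancing time (a new reading comes with each control period).
- read_camera(name): name is "scene" or "top" or "wrist"; returns (picture, depth): 480x640x3 uint8, red, green, blue; 480x640 float32, mm along the optical axis (not along the pixel's ray), 0 where there is no reading.
- camera_params(name): a dict with "fx", "fy", "cx", "cy" (pixels), "extrinsics" (4x4, takes a point from world to camera coordinates). Camera axes: x right, y up, looking along -z (the intrinsics and any distortion apply to the point x, -y, -z); pixel columns grow to the right and rows downward; lengths in mm; the calibration is good to about 2 mm. The wrist camera is an equidistant fisheye: a pixel r from the principal point sees the ray r / f radians off the axis. A picture is of the moment at which its call begins: read the wrist's pose just before it. camera_params takes no time and is no camera call; for the wrist camera it gives the pose at the moment of the call.
- ctrl.job_done(): hands the job in, once; it reports no verdict.
The state is a dict: "t": time; "joints": joint angles; "joint_velocities": joint speeds; "joint_torque": joint torques, N m; "tcp_pos": TCP position; "ee_rot": TCP orientation; "force": force on the tool from outside, world axes, zero at the start; "ft_torque": the same for the moment, N m; "grip_width": finger opening in mm.
Only numpy, scipy, OpenCV 4.12 (cv2) and the standard library are available. Lean on these libraries where they do the work, as an engineer would, in place of code of your own. Each camera call takes 0.05 s, during which the arm holds its last target.

### The job

One of the four identical push keys in the row on the bench has been left latched down. With the fingertips, tap the keys lightly one after another from the left end of the row to the right end, without pushing any of them in, to find the latched one; then press that one down firmly and let go so that it springs up and all four keys stand up. Nothing is to be gripped or lifted, and the other things on the bench stay where they are.

Things in the scene. Friction and masses are not known exactly. Their poses are not given: they have to be found in the camera images.
- key_row: Fixed grey base plate of the key row, 66 x 236 x 12 mm. Origin: centre of its underside, on the bench; x away from the robot, y to the left along the row (turned up to 17 degrees). On it stand four identical black key units, 44 x 44 mm, centres at y = +75, +25, -25, -75 mm, x = 0. Which key is in which place varies. Housing rims are 46 mm above the bench.
- key_1: One of four identical square push keys: white 28 x 28 mm cap, orange foot. Origin: centre of the cap's flat top, moving with it; 65 mm above the bench when up, 58.4 mm when latched down. Just one of the four starts latched. A tap of 2 to 4 N moves an up key 0 to 3 mm and a latched one under 1 mm, and switches neither.
- key_2: One of four identical square push keys: white 28 x 28 mm cap, orange foot. Origin: centre of the cap's flat top, moving with it; 65 mm above the bench when up, 58.4 mm when latched down. Just one of the four starts latched. A tap of 2 to 4 N moves an up key 0 to 3 mm and a latched one under 1 mm, and switches neither.
- key_3: One of four identical square push keys: white 28 x 28 mm cap, orange foot. Origin: centre of the cap's flat top, moving with it; 65 mm above the bench when up, 58.4 mm when latched down. Just one of the four starts latched. A tap of 2 to 4 N moves an up key 0 to 3 mm and a latched one under 1 mm, and switches neither.
- key_4: One of four identical square push keys: white 28 x 28 mm cap, orange foot. Origin: centre of the cap's flat top, moving with it; 65 mm above the bench when up, 58.4 mm when latched down. Just one of the four starts latched. A tap of 2 to 4 N moves an up key 0 to 3 mm and a latched one under 1 mm, and switches neither.
- key_1_travel (a joint): How far this key is down (m): 0 up, 0.0066 latched, 0.012 at its stop. A latched key pressed down near its stop for a moment and let go springs all the way up. Spring: 2 N to start an up key, 5 N at 4 mm, 8 N at 8 mm, 11 N at the stop; a latched key moves under 1 mm up to about 7 N, then goes down further at 7 to 11 N.
- key_2_travel (a joint): How far this key is down (m): 0 up, 0.0066 latched, 0.012 at its stop. A latched key pressed down near its stop for a moment and let go springs all the way up. Spring: 2 N to start an up key, 5 N at 4 mm, 8 N at 8 mm, 11 N at the stop; a latched key moves under 1 mm up to about 7 N, then goes down further at 7 to 11 N.
- key_3_travel (a joint): How far this key is down (m): 0 up, 0.0066 latched, 0.012 at its stop. A latched key pressed down near its stop for a moment and let go springs all the way up. Spring: 2 N to start an up key, 5 N at 4 mm, 8 N at 8 mm, 11 N at the stop; a latched key moves under 1 mm up to about 7 N, then goes down further at 7 to 11 N.
- key_4_travel (a joint): How far this key is down (m): 0 up, 0.0066 latched, 0.012 at its stop. A latched key pressed down near its stop for a moment and let go springs all the way up. Spring: 2 N to start an up key, 5 N at 4 mm, 8 N at 8 mm, 11 N at the stop; a latched key moves under 1 mm up to about 7 N, then goes down further at 7 to 11 N.
- spool: Upright thread spool wound with red thread, 32 mm across, 45 mm high, near the far side of the key row. A bystander; origin at the centre of its underside.
- binder_clip: Black binder clip, 34 x 32 x 19 mm, near the robot's side of the key row. A bystander; origin at the centre of its underside.
- spectacles: Dark red spectacles, 144 x 138 x 44 mm, near the front edge of the bench. A bystander; origin at the centre of its underside.
- sanding_block: Brown sanding block, 57 x 100 x 31 mm, beyond the row. A bystander; origin at the centre of its underside.
- eyelet_tin: Round grey tin, 67 mm across, 28 mm high, to the right of the row. A bystander; origin at the centre of its underside.

How it is judged:
By the outcome, as a careful person would: the job done as asked, in the order asked, and still so for the second after the job is handed in, with the robot touching nothing.
It also fails if it takes over 51 s, if anything falls off the work surface, if the arm or the gripper's body presses on something with over 40 N, if the wrist force passes 120 N, or if a joint passes its speed limit or range.

## Working session

There is one attempt and no reset: what is moved stays moved. The work goes in short steps, Python scripts to look and compute and a tool call to move; the robot and the scene stay as the last step left them, time stands still between calls to the robot, and variables do not carry over. Pictures are saved under pics/ and viewed, and the job is handed in when it is done.

Besides the shell and the picture viewer there is one more tool, called after "Call:" as name(argument=value, ...) on one line, values as JSON. jog_arm: Moves the arm, as the interface text tells. Its arguments: {"type":"object","properties":{"deltas":{"type":"array","items":{"type":"array"}},"jaw":{"type":"number"},"newtons":{"type":"number"}},"required":["deltas"]}

```bash
mkdir -p pics; ls; python3 - <<'E'
from station import monitor, read_camera, camera_params, ctrl
import cv2,numpy as np
print(monitor.get_state(), ctrl.grasp_offset)
for n in("scene","top"):
    p,d=read_camera(n); cv2.imwrite(f"pics/{n}0.png",p[:,:,::-1]); np.savez(f"pics/{n}0.npz",p=p,d=d)
    print(n,camera_params(n))
E
```

```text
pics
{'t': 0.0, 'joints': array([ 1.09288858,  0.4777886 ,  0.02234673,  1.55646404, -0.01154694,
        1.1092809 , -0.08309689]), 'joint_velocities': array([-0.00178191, -0.00261842, -0.00049679,  0.00185764,  0.00034325,
       -0.00022465,  0.0019498 ]), 'joint_torque': array([-1.32132760e-05, -5.96452975e+01,  1.60813518e+00, -2.81196767e+01,
        1.25167030e-02,  9.43826220e-03,  4.36247979e-05]), 'tcp_pos': array([ 243.74947246, -628.81632869,  230.32822494]), 'ee_rot': array([ 2.01975847,  0.37966678, -2.02063635]), 'force': array([-0.73221617, -0.23019207, -0.08917373]), 'ft_torque': array([-0.00733125,  0.01646336,  0.01091381]), 'grip_width': 85.20159910615341} 18.700000000000003
scene {'fx': 531.5467302403073, 'fy': 531.5467302403073, 'cx': 327.453008729047, 'cy': 248.19997501926267, 'extrinsics': array([[ 8.38604607e-01, -5.44608923e-01, -1.19763763e-02,
        -5.99577363e+02],
       [ 3.43264878e-01,  5.11242477e-01,  7.87908848e-01,
        -8.46940324e+01],
       [-4.22979357e-01, -6.64855059e-01,  6.15675412e-01,
        -1.12752852e+03],
       [ 0.00000000e+00,  0.00000000e+00,  0.00000000e+00,
         1.00000000e+00]])}
top {'fx': 586.8485411418825, 'fy': 586.8485411418825, 'cx': 324.41129446401334, 'cy': 235.93834588575723, 'extrinsics': array([[ 3.41315104e-03, -9.99994175e-01, -7.93215525e-06,
        -3.07395676e+02],
       [ 9.88569945e-01,  3.37296261e-03,  1.50725202e-01,
        -5.14586278e+02],
       [-1.50724298e-01, -5.22289372e-04,  9.88575699e-01,
        -1.09951497e+03],
       [ 0.00000000e+00,  0.00000000e+00,  0.00000000e+00,
         1.00000000e+00]])}
```

View pics/scene0.png

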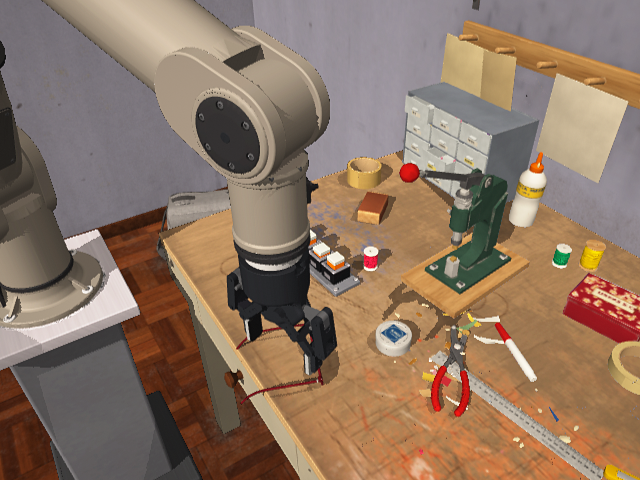

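View pics/top0.png

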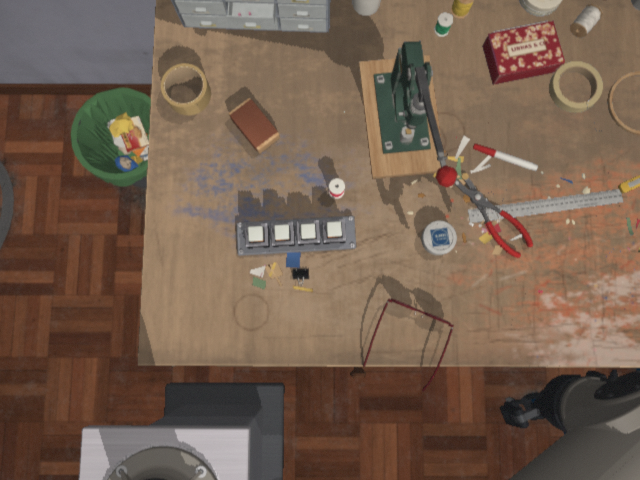

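The scene view has the arm hiding part of the row (about 330,260). The top view shows four white caps at about (256,234), (282,232), (308,231) and (334,230), with the spool at (337,188), the clip at (300,273) and the tall press with its red knob at (447,176).

```bash
cat > h.py <<'E'
import numpy as np,cv2
from station import monitor, read_camera, camera_params, ctrl
def ray(P,u,v,fish=False):
    E=np.array(P["extrinsics"]);R=E[:3,:3];t=E[:3,3]
    x=(u-P["cx"])/P["fx"];y=(v-P["cy"])/P["fy"]
    if fish:
        th=np.hypot(x,y);s=np.sin(th)/max(th,1e-9);c=np.array([x*s,-y*s,-np.cos(th)])
    else: c=np.array([x,-y,-1.])
    return -R.T@t, R.T@c     # unit depth for pinhole
def atz(P,u,v,z,fish=False):
    o,d=ray(P,u,v,fish);return o+d*(z-o[2])/d[2]
def tri(rs):
    A=np.zeros((3,3));b=np.zeros(3)
    for o,d in rs:
        d=d/np.linalg.norm(d);M=np.eye(3)-np.outer(d,d);A+=M;b+=M@o
    return np.linalg.solve(A,b)
def caps(p,amin,amax,thr=150):
    m=((p.min(2)>thr)&(p.max(2).astype(int)-p.min(2)<50)).astype(np.uint8)
    n,l,s,c=cv2.connectedComponentsWithStats(m)
    return [(c[i],s[i]) for i in range(1,n) if amin<s[i,4]<amax],l
E
python3 - <<'E'
from h import *
for n in("top","scene"):
    f=np.load(f"pics/{n}0.npz");p,d=f["p"],f["d"];P=camera_params(n)
    for c,s in caps(p,40,600,170)[0]:
        if n=="top" and not(230<c[0]<360 and 210<c[1]<260):continue
        if n=="scene" and not(300<c[0]<380 and 220<c[1]<300):continue
        dd=np.median(d[int(c[1])-2:int(c[1])+3,int(c[0])-2:int(c[0])+3]);o,r=ray(P,*c)
        print(n,c.round(1),s,"depthpt",(o+r*dd).round(1),"z65",atz(P,*c,65).round(1))
P=camera_params("top");d=np.load("pics/top0.npz")["d"]
for nm,u,v in[("knob",446,176),("presstop",412,45),("tin",438,237),("spool",337,186),("clip",301,273),("glasses",452,326),("plateL",237,250),("press handle",435,120),("bench",200,300)]:
    o,r=ray(P,u,v);print(nm,(o+r*d[v,u]).round(0))
E
```

```text
top [334.2 228.8] [328 222  14  14 179] depthpt [ 525.5 -324.3   64.8] z65 [ 525.5 -324.3   65. ]
top [281.6 231.7] [275 225  14  14 187] depthpt [ 519.5 -224.3   64.7] z65 [ 519.4 -224.3   65. ]
top [308.1 230.8] [302 224  13  14 173] depthpt [ 522.5 -274.4   58.7] z65 [ 521.5 -274.6   65. ]
top [255.2 233.4] [249 227  14  14 184] depthpt [ 515.8 -174.6   66.6] z65 [ 516.1 -174.4   65. ]
scene [320.5 248.2] [313 241  17  15 130] depthpt [ 520.2 -274.    58.5] z65 [ 515.8 -281.    65. ]
scene [370.6 250.9] [364 246  14  10 111] depthpt [ 614.8 -325.6   43.4] z65 [ 597.8 -347.1   65. ]
scene [334.4 257.6] [327 252  17  14 137] depthpt [ 522.7 -323.7   65.3] z65 [ 522.9 -323.4   65. ]
knob [ 557. -481.  342.]
presstop [ 819. -455.  221.]
tin [ 516. -528.   29.]
spool [ 619. -330.   21.]
clip [ 446. -260.   13.]
glasses [ 344. -549.   36.]
plateL [ 493. -130.   -3.]
press handle [ 661. -477.  289.]
bench [393. -60.  -1.]
```

```bash
cat >> h.py <<'E'
from scipy.spatial.transform import Rotation as Ro
def go(tgt,frm=None,rv=None):
    s=monitor.get_state();R=Ro.from_rotvec(s["ee_rot"] if rv is None else rv).as_matrix()
    frm=s["tcp_pos"] if frm is None else np.array(frm)
    return (R.T@(np.array(tgt)-frm)/10).round(2)
E
python3 - <<'E'
from h import *
s=monitor.get_state();R=Ro.from_rotvec(s["ee_rot"]).as_matrix();print(R.round(4))
for i in range(3): print(monitor.get_state()["force"])
print(go([400,-380,230]), go([516,-174.5,130]),s["t"])
p,d=read_camera("wrist");cv2.imwrite("pics/w0.png",p[:,:,::-1]);P=camera_params("wrist");print(P)
E
```

```text
[[-7.000e-04  3.614e-01 -9.324e-01]
 [ 1.500e-03 -9.324e-01 -3.614e-01]
 [-1.000e+00 -1.700e-03  1.000e-04]]
[ 0.04152507 -0.42644024 -0.09810045]
[ 0.04152507 -0.42644024 -0.09810045]
[ 0.04152507 -0.42644024 -0.09810045]
[  0.07 -17.56 -23.56] [ 10.09 -32.51 -41.81] 0.1
{'fx': 371.64829954431775, 'fy': 371.64829954431775, 'cx': 318.345830367773, 'cy': 233.5666516063405, 'extrinsics': array([[ 3.62156884e-01, -9.32116286e-01, -1.27345690e-03,
        -6.74310822e+02],
       [ 8.88909615e-01,  3.45780202e-01, -3.00459227e-01,
         3.94034288e+01],
       [ 2.80503275e-01,  1.07681389e-01,  9.53793809e-01,
        -3.81341643e+02],
       [ 0.00000000e+00,  0.00000000e+00,  0.00000000e+00,
         1.00000000e+00]])}
```

View pics/w0.png

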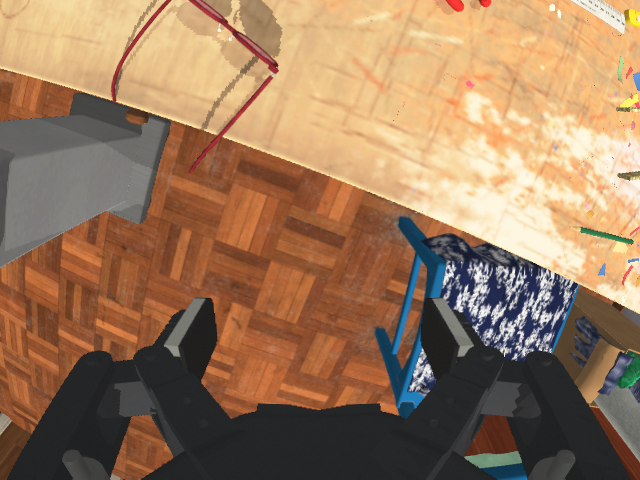

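The wrist view shows the floor, the bench edge and the spectacles (about 230,60). The row isn't in view yet. I'll close the gripper and move towards the row.

Call:
jog_arm(deltas=[[[0, -1.5, -2], 0.03], [[0, -3.5, -4.7], 0.09], [[0, -5.5, -7.4], 0.16], [[0, -7.5, -10], 0.23], [[0, -9, -12], 0.31]], jaw=0, newtons=20)

```text
t: 0.57
tcp_pos: [324.9, -499.3, 230.9]
ee_rot: [2.193, 0.065, -2.192]
force: [0.6, 0.1, -0.9]
grip_width: 25.3
```

```bash
python3 - <<'E'
from h import *
s=monitor.get_state();print(s["tcp_pos"],s["ee_rot"],s["grip_width"],s["force"]);print(Ro.from_rotvec(s["ee_rot"]).as_matrix().round(3))
print(go([430,-330,200]),go([400,-250,220]))
E
```

```text
[ 324.87811558 -499.31226361  230.94941555] [ 2.19288276  0.06543326 -2.19224806] 25.267654107248756 [ 0.63680701  0.11428592 -0.90016854]
[[ 0.     0.058 -0.998]
 [ 0.001 -0.998 -0.058]
 [-1.    -0.001 -0.   ]]
[  3.12 -16.29 -11.48] [  1.13 -24.45  -8.95]
```

Call:
jog_arm(deltas=[[[0.5, -3, -1.5], 0], [[1.2, -6.5, -3.5], 0], [[2, -10, -6], 0], [[2.6, -13, -8.2], 0], [[3, -15.5, -9.5], 0]])

```text
t: 0.98
tcp_pos: [411.0, -338.0, 200.7]
ee_rot: [2.19, 0.071, -2.189]
force: [0.2, 0.4, -0.2]
grip_width: -0.1
```

```bash
python3 - <<'E'
from h import *
s=monitor.get_state();print(s["tcp_pos"],s["grip_width"],s["force"])
p,d=read_camera("wrist");P=camera_params("wrist");cv2.imwrite("pics/w1.png",p[:,:,::-1])
np.savez("pics/w1.npz",p=p,d=d,E=P["extrinsics"])
for c,st in caps(p,150,8000,150)[0]:
    print(c.round(1),st,atz(P,*c,65,True).round(1))
print(go([516,-174.5,110]))
E
```

```text
[ 410.97401526 -337.95365235  200.66278041] -0.059904948129013084 [ 0.19118739  0.43941968 -0.19183046]
[589.7   5.5] [575   0  31  10 199] [ 635.  -561.3   65. ]
[629.3   9.6] [613   0  27  26 274] [ 651.4 -617.3   65. ]
[86.2 50.8] [ 74  41  26  20 267] [ 550.1 -125.3   65. ]
[310.   80.8] [ 114   42  243   83 4127] [ 519.5 -318.1   65. ]
[246.   74.9] [ 219   47   54   55 2064] [ 522.1 -270.1   65. ]
[200.5  82.2] [163  51  49  55 550] [ 516.4 -234.7   65. ]
[145.6  88.1] [113  58  43  56 471] [ 513.2 -187.6   65. ]
[179.2  76.4] [ 162   58   35   38 1201] [ 521.5 -216.7   65. ]
[124.1  83.7] [ 109   66   32   37 1035] [ 518.  -167.1   65. ]
[578.5  86.5] [568  71  25  33 474] [ 553.  -549.3   65. ]
[603.8  91.9] [596  76  20  32 245] [ 555.9 -581.9   65. ]
[628.2  90.6] [609  78  31  28 421] [ 566.1 -616.7   65. ]
[528. 116.] [ 501   81   57   70 2152] [ 515.9 -497.1   65. ]
[152.7 155. ] [138 144  28  23 380] [ 458.9 -195.3   65. ]
[ 32.9 385.6] [   1  352   69   94 2268] [167.6  25.8  65. ]
[102.2 386.3] [ 82 376  44  21 423] [ 203.4 -100.2   65. ]
[  9.07 -15.01 -11.37]
```

View pics/w1.png

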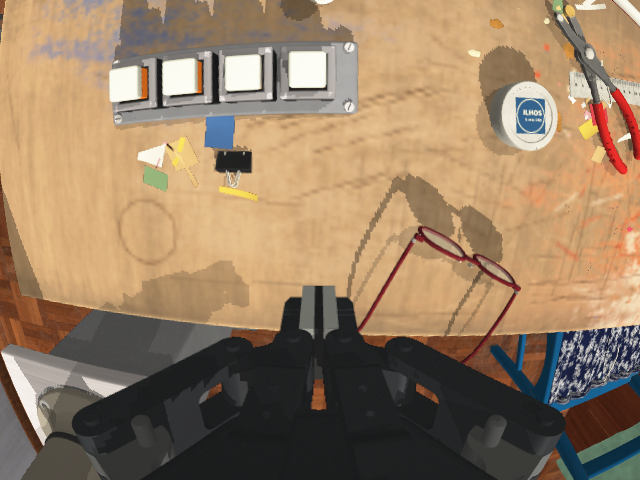

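The wrist view shows the caps at about (127,84), (182,76), (243,72) and (307,69). Next I'll triangulate them against the top view.

```bash
python3 - <<'E'
from h import *
f=np.load("pics/w1.npz");p=f["p"];P=dict(camera_params("wrist"));P["extrinsics"]=f["E"]
m=((p.min(2)>200)).astype(np.uint8)
n,l,s,c=cv2.connectedComponentsWithStats(m)
T=camera_params("top");top=[(255.2,233.4),(281.6,231.7),(308.1,230.8),(334.2,228.8)]
W=sorted([(c[i],s[i]) for i in range(1,n) if s[i,4]>500 and c[i][1]<110 and c[i][0]<360],key=lambda a:a[0][0])
for (w,st),t in zip(W,top): print(w.round(1),st,tri([ray(P,*w,True),ray(T,*t)]).round(1),atz(P,*w,65,True).round(1))
E
```

```text
[123.2  84.1] [109  66  30  36 886] [ 514.8 -176.2   81.8] [ 517.7 -166.2   65. ]
[178.6  76.7] [ 163   59   33   36 1082] [ 517.2 -225.9   88.5] [ 521.3 -216.2   65. ]
[242.5  72.3] [ 225   55   35   36 1157] [ 517.9 -275.2   99.2] [ 524.1 -267.3   65. ]
[307.4  69.1] [ 290   52   36   36 1263] [ 512.  -321.3  163.8] [ 528.3 -315.6   65. ]
```

The y offset of about 8 mm comes from the arm still settling: I read the pose after the picture. I'll retake it with the arm at rest, nearer the row.

Call:
jog_arm(deltas=[[[1, -3, -1.5], 0], [[2, -6, -3], 0], [[3, -8.5, -4.5], 0], [[4, -10, -5], 0], [[4, -10, -5], 0]])

```text
t: 1.45
tcp_pos: [453.2, -234.3, 159.5]
ee_rot: [2.187, 0.076, -2.192]
force: [-1.4, 0.4, -0.3]
grip_width: -0.3
```

Call:
jog_arm(deltas=[[[0, 0, 0], 0], [[0, 0, 0], 0], [[0, 0, 0], 0], [[0, 0, 0], 0], [[0, 0, 0], 0]])

```text
t: 1.87
tcp_pos: [452.7, -240.0, 161.7]
ee_rot: [2.192, 0.063, -2.191]
force: [0.1, 0.4, -0.3]
grip_width: -0.4
```

```bash
python3 - <<'E'
from h import *
s=monitor.get_state();print(s["tcp_pos"],s["ee_rot"],s["grip_width"],s["force"],s["joint_velocities"].round(3))
P=camera_params("wrist");p,d=read_camera("wrist");cv2.imwrite("pics/w2.png",p[:,:,::-1])
m=((p.min(2)>200)).astype(np.uint8)
n,l,st,c=cv2.connectedComponentsWithStats(m)
T=camera_params("top");top=[(255.2,233.4),(281.6,231.7),(308.1,230.8),(334.2,228.8)]
for i in range(1,n):
    if st[i,4]>400:
        w=c[i];print(w.round(1),st[i],"z65",atz(P,*w,65,True).round(1),[tri([ray(P,*w,True),ray(T,*t)]).round(1) for t in top if np.linalg.norm((atz(P,*w,65,True)-atz(T,*t,65)))<20])
print(go([516,-174.5,100]))
E
```

```text
[ 452.67955259 -239.99567643  161.68404051] [ 2.1924192   0.06289903 -2.19105481] -0.3752915069333255 [ 0.06457869  0.44335422 -0.27467781] [-0.003 -0.    -0.006  0.003 -0.    -0.001 -0.   ]
[452.7  20. ] [ 433    0   40   41 1158] z65 [ 608.1 -320.2   65. ] []
[297.2 134. ] [ 277  114   41   41 1651] z65 [ 520.4 -222.3   65. ] [array([ 520.3, -223. ,   59.8])]
[373.2 134.1] [ 354  115   40   39 1502] z65 [ 523.6 -271.2   65. ] [array([ 523.5, -273.9,   49.7])]
[221.6 136.7] [ 202  116   40   42 1530] z65 [ 517.1 -172.6   65. ] [array([ 516.6, -173.6,   65.6])]
[447.7 137.4] [ 429  117   38   41 1390] z65 [ 526.6 -322.1   65. ] [array([ 526.5, -324.3,   58.8])]
[238.8 210.8] [220 199  35  26 499] z65 [ 467.3 -185.1   65. ] []
[ 53.7 423.4] [ 39 404  27  45 475] z65 [198.9  61.4  65. ] []
[ 6.16 -6.15 -6.7 ]
```

View pics/w2.png

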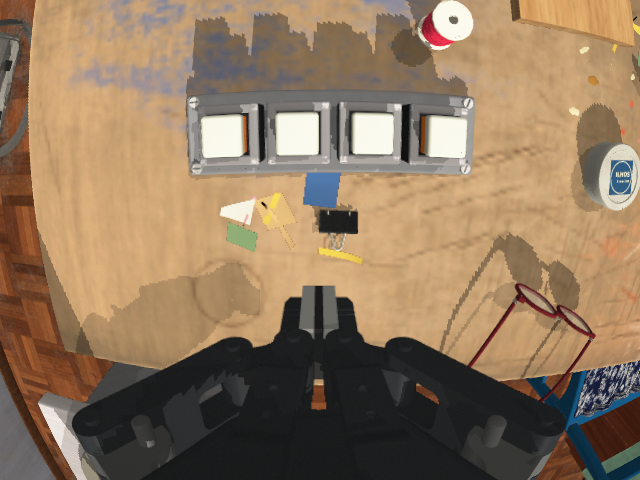

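At rest, both views agree on the caps in the plane to within 2 mm. The heights are noisy, but the third key reads about 7 to 9 mm lower than its neighbours. I'll move above the left key.

Call:
jog_arm(deltas=[[[1.5, -1.5, -1.7], 0], [[3.3, -3.3, -3.6], 0], [[5, -5, -5.5], 0], [[6.6, -6.2, -6.7], 0], [[7.2, -6.2, -6.7], 0]])

```text
t: 2.33
tcp_pos: [517.9, -169.0, 87.6]
ee_rot: [2.19, 0.074, -2.19]
force: [0.1, -0.1, 0.2]
grip_width: 0.1
```

Call:
jog_arm(deltas=[[[0.3, 0, 0], 0], [[0.6, 0, 0], 0], [[0.8, 0, 0], 0], [[0.9, 0, 0], 0], [[0.9, 0, 0], 0]])

```text
t: 2.75
tcp_pos: [515.7, -174.0, 80.7]
ee_rot: [2.192, 0.063, -2.191]
force: [0.4, 0.3, 0.4]
grip_width: 0.4
```

Call:
jog_arm(deltas=[[[0.2, 0, 0], 0], [[0.3, 0, 0], 0], [[0.3, 0, 0], 0], [[0.3, 0, 0], 0], [[0.3, 0, 0], 0]])

```text
t: 3.17
tcp_pos: [516.1, -173.0, 77.4]
ee_rot: [2.191, 0.066, -2.191]
force: [0.4, -0.1, 0.4]
grip_width: -0.1
```

```bash
python3 - <<'E'
from h import *
s=monitor.get_state();print(s["tcp_pos"],s["ee_rot"],s["force"],go([516.5,-174,67]))
P=camera_params("wrist");p,d=read_camera("wrist");cv2.imwrite("pics/w3.png",p[:,:,::-1])
E
```

```text
[ 516.06535884 -172.99473283   77.38840621] [ 2.19116903  0.06550749 -2.19089409] [ 0.38640478 -0.14573682  0.4153489 ] [ 1.04  0.1  -0.04]
```

View pics/w3.png

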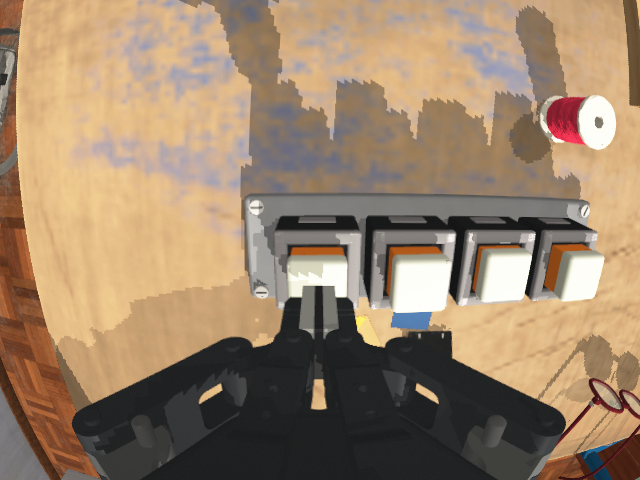

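The fingertips (about 319,305) are centred over the left key. I'll descend to just above it.

Call:
jog_arm(deltas=[[[0.25, 0, 0], 0], [[0.5, 0, 0], 0], [[0.75, 0, 0], 0], [[0.9, 0, 0], 0], [[0.9, 0, 0], 0]])

```text
t: 3.63
tcp_pos: [515.7, -172.9, 67.8]
ee_rot: [2.19, 0.066, -2.192]
force: [-0.0, -0.0, -1.5]
grip_width: -0.2
```

Call:
jog_arm(deltas=[[[0.02, 0, 0], 0], [[0.05, 0, 0], 0], [[0.08, 0, 0], 0], [[0.1, 0, 0], 0], [[0.1, 0, 0], 0]])

```text
t: 4.05
tcp_pos: [516.0, -173.0, 67.3]
ee_rot: [2.191, 0.065, -2.191]
force: [0.3, 0.4, 0.2]
grip_width: 0.0
```

Call:
jog_arm(deltas=[[[0.02, 0, 0], 0], [[0.05, 0, 0], 0], [[0.08, 0, 0], 0], [[0.1, 0, 0], 0], [[0.1, 0, 0], 0]])

```text
t: 4.47
tcp_pos: [516.0, -173.0, 66.3]
ee_rot: [2.191, 0.066, -2.191]
force: [0.2, -0.6, -0.3]
grip_width: -0.1
```

Call:
jog_arm(deltas=[[[0.02, 0, 0], 0], [[0.05, 0, 0], 0], [[0.08, 0, 0], 0], [[0.1, 0, 0], 0], [[0.1, 0, 0], 0]])

```text
t: 4.88
tcp_pos: [516.0, -173.0, 65.2]
ee_rot: [2.191, 0.066, -2.191]
force: [0.1, -0.1, 0.7]
grip_width: -0.3
```

Call:
jog_arm(deltas=[[[0.02, 0, 0], 0], [[0.04, 0, 0], 0], [[0.06, 0, 0], 0], [[0.06, 0, 0], 0], [[0.06, 0, 0], 0]])

```text
t: 5.3
tcp_pos: [516.1, -173.0, 64.8]
ee_rot: [2.191, 0.065, -2.191]
force: [-0.4, 0.8, 1.4]
grip_width: 0.0
```

Call:
jog_arm(deltas=[[[0.02, 0, 0], 0], [[0.04, 0, 0], 0], [[0.06, 0, 0], 0], [[0.07, 0, 0], 0], [[0.07, 0, 0], 0]])

```text
t: 5.72
tcp_pos: [516.0, -173.0, 64.0]
ee_rot: [2.191, 0.065, -2.191]
force: [-0.6, -0.2, 2.5]
grip_width: 0.4
```

Call:
jog_arm(deltas=[[[0.02, 0, 0], 0], [[0.04, 0, 0], 0], [[0.05, 0, 0], 0], [[0.05, 0, 0], 0], [[0.05, 0, 0], 0]])

```text
t: 6.13
tcp_pos: [516.0, -173.0, 63.5]
ee_rot: [2.191, 0.065, -2.191]
force: [-0.5, -0.7, 3.3]
grip_width: 0.0
```

Key 1 gave about 1.5 mm at 3.3 N, so it is up. I'll lift and move on to key 2.

Call:
jog_arm(deltas=[[[-0.4, 0, 0], 0], [[-1, 0, 0], 0], [[-1.5, 0, 0], 0], [[-1.5, 1.2, 0], 0], [[-1.5, 2.5, 0], 0]])

```text
t: 6.55
tcp_pos: [518.1, -198.3, 79.1]
ee_rot: [2.191, 0.067, -2.189]
force: [-0.5, -0.4, -0.6]
grip_width: 0.0
```

Call:
jog_arm(deltas=[[[0, 1, 0], 0], [[0, 2, 0], 0], [[0, 2.5, 0], 0], [[0, 2.5, 0], 0], [[0, 2.5, 0], 0]])

```text
t: 6.97
tcp_pos: [518.8, -223.2, 78.2]
ee_rot: [2.191, 0.065, -2.192]
force: [-0.1, 0.2, 0.1]
grip_width: -0.3
```

Call:
jog_arm(deltas=[[[0.3, 0, 0], 0], [[0.6, 0, 0], 0], [[0.9, 0, 0], 0], [[1.1, 0, 0], 0], [[1.1, 0, 0], 0]])

```text
t: 7.38
tcp_pos: [518.7, -222.4, 66.8]
ee_rot: [2.19, 0.067, -2.192]
force: [1.3, -0.7, -0.5]
grip_width: -0.0
```

Call:
jog_arm(deltas=[[[0.03, 0, 0], 0], [[0.07, 0, 0], 0], [[0.11, 0, 0], 0], [[0.15, 0, 0], 0], [[0.15, 0, 0], 0]])

```text
t: 7.8
tcp_pos: [519.0, -222.9, 66.0]
ee_rot: [2.191, 0.065, -2.191]
force: [0.1, -0.1, -0.7]
grip_width: 0.5
```

Call:
jog_arm(deltas=[[[0.02, 0, 0], 0], [[0.05, 0, 0], 0], [[0.08, 0, 0], 0], [[0.1, 0, 0], 0], [[0.1, 0, 0], 0]])

```text
t: 8.22
tcp_pos: [519.0, -222.9, 65.1]
ee_rot: [2.191, 0.065, -2.191]
force: [-0.9, 0.2, 2.1]
grip_width: 0.1
```

Call:
jog_arm(deltas=[[[0.02, 0, 0], 0], [[0.04, 0, 0], 0], [[0.06, 0, 0], 0], [[0.06, 0, 0], 0], [[0.06, 0, 0], 0]])

```text
t: 8.63
tcp_pos: [519.0, -222.9, 64.5]
ee_rot: [2.191, 0.065, -2.191]
force: [-1.3, 1.1, 2.2]
grip_width: 0.2
```

Call:
jog_arm(deltas=[[[0.02, 0, 0], 0], [[0.05, 0, 0], 0], [[0.08, 0, 0], 0], [[0.1, 0, 0], 0], [[0.1, 0, 0], 0]])

```text
t: 9.05
tcp_pos: [519.0, -222.9, 63.4]
ee_rot: [2.191, 0.065, -2.191]
force: [-1.2, 0.4, 2.8]
grip_width: -0.3
```

Key 2 also yields, about 1.6 mm at 2.8 N, so it is up. On to key 3.

Call:
jog_arm(deltas=[[[-0.4, 0, 0], 0], [[-1, 0, 0], 0], [[-1.5, 0, 0], 0], [[-1.5, 1.2, 0], 0], [[-1.5, 2.5, 0], 0]])

```text
t: 9.47
tcp_pos: [521.1, -248.2, 79.0]
ee_rot: [2.191, 0.067, -2.189]
force: [-0.1, -0.4, -0.4]
grip_width: -0.4
```

Call:
jog_arm(deltas=[[[0, 1, 0], 0], [[0, 2, 0], 0], [[0, 2.5, 0], 0], [[0, 2.5, 0], 0], [[0, 2.5, 0], 0]])

```text
t: 9.88
tcp_pos: [521.7, -273.1, 78.1]
ee_rot: [2.191, 0.065, -2.192]
force: [0.4, 0.7, 0.5]
grip_width: -0.1
```

Call:
jog_arm(deltas=[[[0.3, 0, 0], 0], [[0.6, 0, 0], 0], [[0.9, 0, 0], 0], [[1.1, 0, 0], 0], [[1.1, 0, 0], 0]])

```text
t: 10.3
tcp_pos: [521.7, -272.3, 66.7]
ee_rot: [2.19, 0.067, -2.192]
force: [-0.9, -0.5, -0.9]
grip_width: 0.1
```

Call:
jog_arm(deltas=[[[0.03, 0, 0], 0], [[0.07, 0, 0], 0], [[0.11, 0, 0], 0], [[0.15, 0, 0], 0], [[0.15, 0, 0], 0]])

```text
t: 10.72
tcp_pos: [522.0, -272.8, 65.9]
ee_rot: [2.191, 0.065, -2.191]
force: [1.5, -0.0, 0.6]
grip_width: -0.1
```

Call:
jog_arm(deltas=[[[0.03, 0, 0], 0], [[0.06, 0, 0], 0], [[0.09, 0, 0], 0], [[0.12, 0, 0], 0], [[0.12, 0, 0], 0]])

```text
t: 11.13
tcp_pos: [522.0, -272.8, 64.6]
ee_rot: [2.191, 0.066, -2.191]
force: [-0.3, 0.2, -0.3]
grip_width: -0.2
```

Call:
jog_arm(deltas=[[[0.04, 0, 0], 0], [[0.09, 0, 0], 0], [[0.13, 0, 0], 0], [[0.15, 0, 0], 0], [[0.15, 0, 0], 0]])

```text
t: 11.55
tcp_pos: [522.0, -272.8, 63.1]
ee_rot: [2.191, 0.065, -2.191]
force: [0.9, -0.1, 1.0]
grip_width: 0.4
```

Call:
jog_arm(deltas=[[[0.04, 0, 0], 0], [[0.09, 0, 0], 0], [[0.13, 0, 0], 0], [[0.15, 0, 0], 0], [[0.15, 0, 0], 0]])

```text
t: 11.97
tcp_pos: [522.0, -272.8, 61.6]
ee_rot: [2.191, 0.066, -2.191]
force: [-0.2, -0.7, 0.3]
grip_width: -0.3
```

Call:
jog_arm(deltas=[[[0.03, 0, 0], 0], [[0.06, 0, 0], 0], [[0.09, 0, 0], 0], [[0.12, 0, 0], 0], [[0.12, 0, 0], 0]])

```text
t: 12.38
tcp_pos: [522.0, -272.8, 60.4]
ee_rot: [2.191, 0.065, -2.191]
force: [0.4, -0.9, -0.5]
grip_width: 0.0
```

Call:
jog_arm(deltas=[[[0.02, 0, 0], 0], [[0.04, 0, 0], 0], [[0.06, 0, 0], 0], [[0.08, 0, 0], 0], [[0.08, 0, 0], 0]])

```text
t: 12.8
tcp_pos: [522.0, -272.8, 59.7]
ee_rot: [2.191, 0.066, -2.191]
force: [1.0, -1.0, -0.1]
grip_width: -0.4
```

Call:
jog_arm(deltas=[[[0.01, 0, 0], 0], [[0.03, 0, 0], 0], [[0.04, 0, 0], 0], [[0.05, 0, 0], 0], [[0.05, 0, 0], 0]])

```text
t: 13.22
tcp_pos: [522.0, -272.8, 59.2]
ee_rot: [2.191, 0.065, -2.191]
force: [-0.5, 0.2, 0.0]
grip_width: -0.2
```

Call:
jog_arm(deltas=[[[0.01, 0, 0], 0], [[0.02, 0, 0], 0], [[0.03, 0, 0], 0], [[0.04, 0, 0], 0], [[0.04, 0, 0], 0]])

```text
t: 13.63
tcp_pos: [522.0, -272.8, 58.8]
ee_rot: [2.191, 0.066, -2.191]
force: [-0.1, -0.5, 0.1]
grip_width: 0.3
```

Call:
jog_arm(deltas=[[[0.01, 0, 0], 0], [[0.02, 0, 0], 0], [[0.03, 0, 0], 0], [[0.03, 0, 0], 0], [[0.03, 0, 0], 0]])

```text
t: 14.05
tcp_pos: [522.0, -272.8, 58.5]
ee_rot: [2.191, 0.065, -2.191]
force: [-0.5, 0.3, 0.7]
grip_width: 0.0
```

Call:
jog_arm(deltas=[[[0.01, 0, 0], 0], [[0.02, 0, 0], 0], [[0.02, 0, 0], 0], [[0.02, 0, 0], 0], [[0.02, 0, 0], 0]])

```text
t: 14.47
tcp_pos: [522.0, -272.9, 58.4]
ee_rot: [2.191, 0.065, -2.191]
force: [-0.3, 0.7, 3.7]
grip_width: -0.1
```

Key 3 is stiff: 3.7 N at 58.4 mm with only 0.1 mm of movement, so it is the latched one. The task asks for taps to the right end, so I'll tap key 4 before pressing.

Call:
jog_arm(deltas=[[[-0.4, 0, 0], 0], [[-1, 0, 0], 0], [[-2, 0, 0], 0], [[-2, 1.2, 0], 0], [[-2, 2.5, 0], 0]])

```text
t: 14.88
tcp_pos: [524.5, -298.3, 79.5]
ee_rot: [2.192, 0.066, -2.188]
force: [0.3, -0.9, 0.1]
grip_width: 0.1
```

Call:
jog_arm(deltas=[[[0, 1, 0], 0], [[0, 2, 0], 0], [[0, 2.5, 0], 0], [[0, 2.5, 0], 0], [[0, 2.5, 0], 0]])

```text
t: 15.3
tcp_pos: [524.7, -322.9, 77.9]
ee_rot: [2.191, 0.065, -2.192]
force: [0.2, 0.5, 0.2]
grip_width: 0.0
```

Call:
jog_arm(deltas=[[[0.3, 0, 0], 0], [[0.6, 0, 0], 0], [[0.9, 0, 0], 0], [[1.1, 0, 0], 0], [[1.1, 0, 0], 0]])

```text
t: 15.72
tcp_pos: [524.6, -322.1, 66.6]
ee_rot: [2.19, 0.067, -2.192]
force: [-0.7, -0.4, 0.3]
grip_width: 0.0
```

Call:
jog_arm(deltas=[[[0.03, 0, 0], 0], [[0.06, 0, 0], 0], [[0.1, 0, 0], 0], [[0.12, 0, 0], 0], [[0.12, 0, 0], 0]])

```text
t: 16.13
tcp_pos: [525.0, -322.8, 66.2]
ee_rot: [2.191, 0.065, -2.191]
force: [0.1, 0.3, -0.7]
grip_width: -0.3
```

Call:
jog_arm(deltas=[[[0.02, 0, 0], 0], [[0.05, 0, 0], 0], [[0.08, 0, 0], 0], [[0.1, 0, 0], 0], [[0.1, 0, 0], 0]])

```text
t: 16.55
tcp_pos: [525.0, -322.8, 65.2]
ee_rot: [2.191, 0.065, -2.191]
force: [0.1, -0.7, -0.0]
grip_width: -0.2
```

Call:
jog_arm(deltas=[[[0.02, 0, 0], 0], [[0.05, 0, 0], 0], [[0.08, 0, 0], 0], [[0.1, 0, 0], 0], [[0.1, 0, 0], 0]])

```text
t: 16.97
tcp_pos: [525.0, -322.8, 64.2]
ee_rot: [2.191, 0.065, -2.191]
force: [-0.1, 0.5, 2.3]
grip_width: 0.5
```

Call:
jog_arm(deltas=[[[0.02, 0, 0], 0], [[0.04, 0, 0], 0], [[0.06, 0, 0], 0], [[0.07, 0, 0], 0], [[0.07, 0, 0], 0]])

```text
t: 17.38
tcp_pos: [525.0, -322.8, 63.4]
ee_rot: [2.191, 0.065, -2.191]
force: [-0.8, -1.0, 2.8]
grip_width: 0.1
```

Key 4 yields too, 1.6 mm at 2.8 N, so it is up. I'll go back to key 3 for the firm press.

Call:
jog_arm(deltas=[[[-0.4, 0, 0], 0], [[-1, 0, 0], 0], [[-1.5, 0, 0], 0], [[-1.5, -1.2, 0], 0], [[-1.5, -2.5, 0], 0]])

```text
t: 17.8
tcp_pos: [523.5, -297.7, 78.8]
ee_rot: [2.193, 0.063, -2.191]
force: [0.6, 0.7, -0.3]
grip_width: -0.0
```

Call:
jog_arm(deltas=[[[0, -1, 0], 0], [[0, -2, 0], 0], [[0, -2.5, 0], 0], [[0, -2.5, 0], 0], [[0, -2.5, 0], 0]])

```text
t: 18.22
tcp_pos: [522.1, -272.4, 78.4]
ee_rot: [2.19, 0.066, -2.191]
force: [0.9, -0.4, -0.5]
grip_width: 0.0
```

Call:
jog_arm(deltas=[[[0.4, 0, 0], 0], [[0.8, 0, 0], 0], [[1.2, 0, 0], 0], [[1.6, 0, 0], 0], [[1.8, 0, 0], 0]])

```text
t: 18.63
tcp_pos: [521.5, -273.0, 59.4]
ee_rot: [2.19, 0.065, -2.193]
force: [-0.0, -0.0, 0.1]
grip_width: 0.0
```

Call:
jog_arm(deltas=[[[0.1, 0, 0], 0], [[0.2, 0, 0], 0], [[0.3, 0, 0], 0], [[0.4, 0, 0], 0], [[0.5, 0, 0], 0]])

```text
t: 19.05
tcp_pos: [521.7, -272.9, 56.1]
ee_rot: [2.191, 0.065, -2.192]
force: [-3.2, 1.2, 9.9]
grip_width: -0.0
```

Call:
jog_arm(deltas=[[[0.05, 0, 0], 0], [[0.1, 0, 0], 0], [[0.15, 0, 0], 0], [[0.18, 0, 0], 0], [[0.18, 0, 0], 0]])

```text
t: 19.47
tcp_pos: [521.7, -272.9, 54.5]
ee_rot: [2.191, 0.065, -2.192]
force: [-3.6, 1.2, 9.0]
grip_width: 0.0
```

Call:
jog_arm(deltas=[[[0.05, 0, 0], 0], [[0.1, 0, 0], 0], [[0.15, 0, 0], 0], [[0.17, 0, 0], 0], [[0.17, 0, 0], 0]])

```text
t: 19.88
tcp_pos: [521.7, -272.9, 53.1]
ee_rot: [2.191, 0.065, -2.192]
force: [-3.7, 1.3, 12.2]
grip_width: -0.1
```

At the stop: 53.1 mm and 12 N. I'll hold briefly and let go straight up.

Call:
jog_arm(deltas=[[[0.03, 0, 0], 0], [[0.03, 0, 0], 0], [[0.03, 0, 0], 0], [[0.03, 0, 0], 0], [[0, 0, 0], 0]])

```text
t: 20.3
tcp_pos: [521.7, -272.9, 53.2]
ee_rot: [2.191, 0.065, -2.192]
force: [-4.3, 1.8, 10.5]
grip_width: -0.1
```

Call:
jog_arm(deltas=[[[-0.3, 0, 0], 0], [[-0.8, 0, 0], 0], [[-1.6, 0, 0], 0], [[-2.5, 0, 0], 0], [[-3.5, 0, 0], 0]])

```text
t: 20.72
tcp_pos: [522.0, -272.8, 87.6]
ee_rot: [2.191, 0.066, -2.191]
force: [-0.3, 0.0, -1.2]
grip_width: 0.4
```

Call:
jog_arm(deltas=[[[-1, 0, 1], 0], [[-2.5, 0, 2.5], 0], [[-4, 0, 4.5], 0], [[-5, 0, 6.5], 0], [[-6, 0, 7], 0]])

```text
t: 21.13
tcp_pos: [449.2, -277.7, 147.9]
ee_rot: [2.19, 0.063, -2.194]
force: [-0.9, -0.5, 0.1]
grip_width: 0.7
```

Call:
jog_arm(deltas=[[[0, 0, 0], 0], [[0, 0, 0], 0], [[0, 0, 0], 0], [[0, 0, 0], 0], [[0, 0, 0], 0]])

```text
t: 21.55
tcp_pos: [452.7, -276.5, 146.2]
ee_rot: [2.19, 0.067, -2.192]
force: [-0.1, -0.8, -0.4]
grip_width: 0.1
```

```bash
python3 - <<'E'
from h import *
s=monitor.get_state();print(s["t"],s["tcp_pos"],s["force"])
P=camera_params("wrist");p,d=read_camera("wrist");cv2.imwrite("pics/w4.png",p[:,:,::-1])
for n in("top","scene"):
    p,d=read_camera(n);cv2.imwrite(f"pics/{n}4.png",p[:,:,::-1]);P=camera_params(n)
    for c,s in caps(p,40,600,170)[0]:
        dd=np.median(d[int(c[1])-2:int(c[1])+3,int(c[0])-2:int(c[0])+3]);o,r=ray(P,*c);q=o+r*dd
        if 500<q[0]<540 and -340<q[1]<-150: print(n,c.round(1),q.round(1))
f=np.load("pics/top0.npz");p,_=read_camera("top")
diff=np.abs(p.astype(int)-f["p"]).max(2)>60;print(np.argwhere(diff).min(0) if diff.any() else 0,diff.sum())
E
```

```text
21.55 [ 452.65174633 -276.50706255  146.17453484] [-0.12078437 -0.78873043 -0.426999  ]
scene [306.9 234.7] [ 517.5 -223.2   64.1]
scene [320.2 245.9] [ 520.  -273.5   64.7]
scene [334.5 257.7] [ 523.4 -323.    64.2]
[134  90] 11893
```

View pics/w4.png

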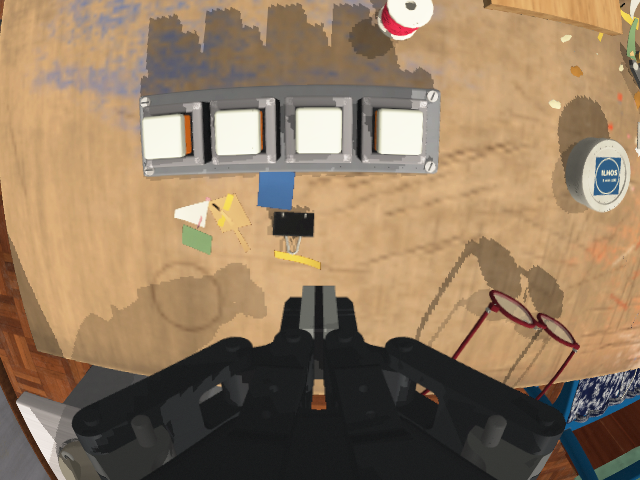

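View pics/top4.png

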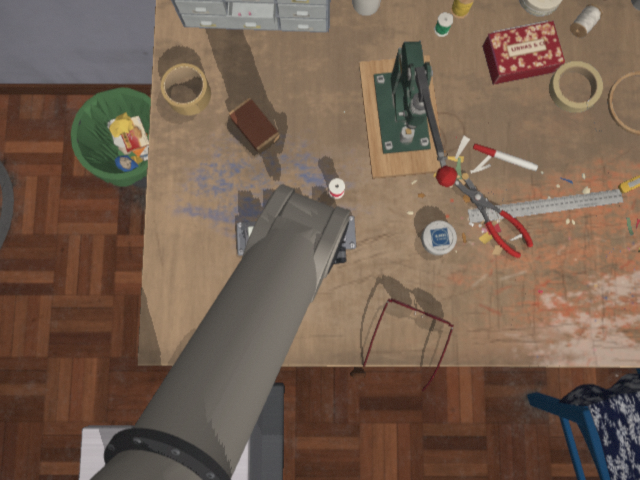

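The wrist view shows all four caps at (165,137), (239,132), (319,130) and (400,131). The scene view puts keys 2 to 4 at about 64 mm. The spool, clip, tin and spectacles are where they were. Key 1 wasn't in that list, so I'll check it with the wrist depth.

```bash
python3 - <<'E'
from h import *
P=camera_params("wrist");p,d=read_camera("wrist")
for u,v in[(165,137),(239,132),(319,130),(400,131)]:
    o,r=ray(P,u,v,True);E=P["extrinsics"];k=-(E[:3,:3]@r)[2]
    dd=np.median(d[v-3:v+4,u-3:u+4]);print((o+r*dd/k).round(1))
E
```

```text
[ 517.  -175.7   66.6]
[ 520.4 -224.4   66.3]
[ 523.6 -272.7   66.6]
[ 527.  -321.5   66.7]
```

All four caps stand at the same height, 66.3 to 66.7 mm, with the arm clear of the row. Handing in.

```bash
python3 -c "
from station import ctrl,monitor
print(ctrl.job_done(),monitor.get_state()['t'])"
```

```text
the job is handed in; nothing more can be done
the job is handed in; nothing more can be done
```

The job is done and handed in at about 22 s: the latched key was the third from the left, it has sprung up, and all four keys now stand up.

- **Taps, left to right:** keys 1, 2 and 4 each gave about 1.6 mm at roughly 3 N, so they were up. Key 3 was stiff at 58.4 mm, with 3.7 N and almost no movement.
- **Press:** I pushed key 3 to its stop, at 53.1 mm and about 12 N, held it for a moment and let go straight up.
- **Last checks:** the wrist camera's depth put all four caps level, at 66.3 to 66.7 mm. The scene camera put keys 2 to 4 at 64.1 to 64.7 mm. Both fit the 65 mm "up" height within calibration, and the arm was clear of everything. In the pictures the spool, clip, tin, spectacles and sanding block looked unmoved.
- **Checks that failed or disagreed:**
  - The first wrist measurement was about 8 mm off because the arm was still settling, so I retook it at rest.
  - Heights triangulated from the two views were noisy, at 50 to 66 mm, so I relied on depth and contact force instead.
  - The final top view of the row was hidden by the arm. The before-and-after comparison from that view was therefore no use.

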